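Release the wagon from the engine shed and trap it on the track

TASK

Press the round brass plunger beside the track with one finger so that the spring pushes the red wagon out of the yellow engine shed, and trap the wagon with the other finger out on the open track before its nose crosses the red stop line. Finish while holding it so: plunger still held down, wagon standing still against the finger. Do not lift or tip the wagon, and leave the cattle, the coaling tower and the turntable cover where they stand.

Things in the scene. Friction and masses are not known exactly. Their poses are not given: they have to be found in the camera images.
- ejector: fixed plywood board, 20 mm thick, with track and shed. Origin: table height, track centre line, abreast of the plunger. x = the way the wagon comes out, y = to the plunger's side, z up. Board spans x -190 to 125, y -45 to 85 mm, deck at z 20 mm. Two kerb rails along x, 8 mm high, 40 mm apart inside. Ahead of the catch the deck is clear but for the plunger
- plunger_top (a point): centre of the top face of the brass plunger, a 26 mm disc; ejector frame (0, 52, 48) mm when up. Guide collar of 32 mm below it up to z = 30 mm. It moves straight down up to 12 mm
- plunger (a joint): plunger travel in m, 0 = up, 0.012 = fully down. It springs back: 3 N at the top, 6 N fully down; friction at the catch adds up to about 4 N until the wagon is free, after about 6 mm. Let up while the wagon is over the catch, it lifts the wagon
- wagon: loose red box wagon, white roof, 80 x 36 x 48 mm tall, 60 to 130 g, on the deck between the kerbs. Origin: centre of underside, x = the way it comes out. Once free, a spring pusher drives it out with 2 to 4 N at about 70 mm/s: it passes the red line little over 1 s later, so the stopping finger must already hang over the track, its tip less than 40 mm above the deck
- wagon_nose (a point): centre of the wagon's flat front face, 24 mm above the deck; at the start at x = -55 mm in the ejector frame, about 40 mm outside the shed
- stop_line (a point): centre of the red line painted across the track, 6 mm wide; ejector frame (35, 0, 20) mm, deck height
- cow_a: loose pewter cow, 48 x 18 x 38 mm, origin at the centre of its underside; beside the track on the side away from the plunger
- cow_b: loose pewter cow, 48 x 18 x 38 mm, origin at the centre of its underside; beyond the board on the plunger's side
- coaling_tower: loose rusty tin tower, 66 x 66 mm, 125 mm tall, origin at the centre of its underside; beside the shed
- turntable_cover: loose black steel disc, 100 mm across, 6 mm thick with a central boss to 14 mm, origin at the centre of its underside
- shed_door (a point): deck point in the doorway of the yellow engine shed; ejector frame (-103, 0, 20) mm. The shed with its grey gabled roof is fixed, spans x -191 to -97, y -45 to 45 mm and stands up to 105 mm above the table
- catch (a point): deck point at the outer face of the brass catch, a block 8 x 22 mm standing 6 mm out of the deck in front of the wagon; ejector frame (-47, 0, 20) mm. It is one piece with the plunger and sinks with it
Mind the look-alikes: they are no part of the job. What is meant by the wagon is not orange or pink, and is the smaller of those in its own colour.

How it is judged:
By the outcome, as a careful person would: the job done as asked, in the order asked, and still so for the second after the job is handed in, while the arm keeps its last pose, push and grip.
It also fails if it takes over 32 s, if anything falls off the work surface, if the arm or the gripper's body presses on something with over 40 N, if the wrist force passes 120 N, or if a joint passes its speed limit or range.

ROBOT

A 6-joint arm with a two-finger parallel gripper is mounted at the origin on the work surface. World frame = base frame: x ahead of the robot, y to its left, z up, the work surface at z = 0. Lengths are in m, angles in rad, forces in N, time in s.
With the tool pointing down it reaches from about 0.425 to 0.95 m from the base axis. Payload 3.5 kg.
Tool frame: the origin (TCP) lies at the very end of the fingers, on their centre line; the grasp point (between the pads) lies 19 mm behind it; z points along the fingers, y is the direction in which the jaws open and shut (so a half turn about z gives the same grasp; the last joint's range is limited). The gripper opens to 85 mm and grips with 20 to 120 N. Pads are 22 mm wide; open, the fingers measure 114 mm over their backs; the gripper's body (76 mm by 85 mm) begins 54 mm behind the grasp point. The pads swing forward as they close: fully open they stand 13 mm farther back than shut.
Start: joints at [1.151, 0.286, 1.577, -0, 1.279, -0.15], TCP at [0.18, 0.651, 0.196] pointing down, gripper open.
Joint ranges: [-2.77, 2.77], [-0.9, 2.22], [0.21, 2.48], [-1.53, 4.67], [0.24, 2.81], [-2.84, 2.84]. Speed limits (rad/s): [2.79, 2.79, 3.14, 3.14, 3.14, 3.14].

INTERFACE

Orientations are given as a unit quaternion [x, y, z, w].
In Python, from plant import get_state, vision, ctrl, cut_out gives the robot as it stands.
- The arm moves only by the tool jog_arm, never from a script. Its argument "commands" is text: rows parted by semicolons, each of 6 numbers parted by spaces: the shift along the world's x, y, z in m, then the turn, a rotation vector about the world's x, y, z in rad. A call has 1 to 20 rows; each row is the pose to reach, as a shift and turn from the pose commanded when the call began; what a row does not reach only later rows make up. A row lasts 1/8 s, in which the tool goes at most 62.5 mm and 10.7 degrees, less where a joint would pass 70% of its speed; a pose out of reach is approached as far as the arm can. A call with a gripper value outside its range is refused whole. "gripper" is the opening in per cent of the stroke, from 0 (shut) to 100 (fully open), set as the call begins (left out, the last holds). The fingers move at their own pace and stop on an object; "grip_force" is the grip in N (left out, the last holds). Time passes only in rows, so rows that repeat a pose let the fingers close. It gives the time, the measured TCP pose, the force and the opening at its end, in the units of the state.
- get_state(): the state, without advancing time (a new reading comes with each control period).
- vision.read_camera(name): name is "scene" or "side" or "wrist"; returns a dict with "frame" (384x512x3 uint8, red, green, blue), "z_map" (384x512 float32, m along the optical axis (not along the pixel's ray), 0 where there is no reading), "fx", "fy", "cx", "cy" (pixels), "R" (3x3) and "t" (3): a world point X has camera coordinates R X + t. Camera axes: x right, y down, z forward; pixel columns grow to the right and rows downward; lengths in m; the calibration is good to about 2 mm. A picture is of the moment at which its call begins.
- ctrl.sign_off(): hands the job in, once; it reports no verdict.
Trained networks look in the newest picture that a camera, given by its name, has taken for a name from the list of things; names that differ only in an ending like _2 or _b are one class to them, and where a whole thing is asked for, a point or a joint stands for the part that bears it (a point fixed in the world has none). Each returns a list of dicts, best first, with "conf" (0 to 1); they miss things now and then, are a little off and sometimes report something else, mostly with a low value. They report only what shows in the picture. A call takes as long as a camera call. They do not tell look-alikes from the thing itself.
- cut_out(camera, query): "pixels" (384x512 bool, what is visible of it) and "box" ([centre column, centre row, width, height] in pixels, round what is visible of it).
The state is a dict: "time": time; "qpos": joint angles; "dq": joint speeds; "joint_efforts": joint torques, N m; "eef_pos": TCP position; "tcp_rot": TCP orientation; "contact_force": force on the tool from outside, world axes, zero at the start; "wrist_torque": the same for the moment, N m; "opening": opening from 0.0 (shut) to 1.0 (fully open).
Only numpy, scipy, OpenCV 4.12 (cv2) and the standard library are available. Lean on these libraries where they do the work, as an engineer would, in place of code of your own. Each camera call takes 0.05 s, during which the arm holds its last target.

## Working session

There is one attempt and no reset: what is moved stays moved. The work goes in short steps, Python scripts to look and compute and a tool call to move; the robot and the scene stay as the last step left them, time stands still between calls to the robot, and variables do not carry over. Pictures are saved under pics/ and viewed, and the job is handed in when it is done.

Besides the shell and the picture viewer there is one more tool, called after "Call:" as name(argument=value, ...) on one line, values as JSON. jog_arm: Moves the arm, as the interface text tells. Its arguments: {"type":"object","properties":{"commands":{"type":"string"},"gripper":{"type":"number"},"grip_force":{"type":"number"}},"required":["commands"]}

```bash
mkdir -p pics; ls
python3 - <<'E'
from plant import get_state, vision, ctrl, cut_out
import cv2,pickle
print(get_state())
d={}
for n in ["scene","side","wrist"]:
    c=vision.read_camera(n); d[n]=c
    cv2.imwrite(f"pics/{n}0.png",c["frame"][:,:,::-1])
    print(n,c["fx"],c["R"],c["t"])
pickle.dump(d,open("c0.pkl","wb"))
for n in d:
  for q in ["wagon","ejector","plunger_top","stop_line"]:
    try:
        for r in cut_out(n,q): print(n,q,r["conf"],r["box"])
    except Exception as e: print(n,q,e)
E
```

```text
pics
{'time': 0.0, 'qpos': array([ 1.15100314e+00,  2.87164767e-01,  1.57817870e+00,  1.64428005e-06,
        1.27860229e+00, -1.50014412e-01]), 'dq': array([ 0.00119981,  0.00080971, -0.000975  ,  0.00110091,  0.00210874,
        0.00068006]), 'joint_efforts': array([-1.53274777e-03, -4.05983377e+01, -2.92624837e+01, -2.10560038e-04,
        5.81082510e-03,  8.96131297e-06]), 'eef_pos': array([0.17957469, 0.64990605, 0.19424696]), 'tcp_rot': array([ 1.34480846e-01,  9.90915495e-01, -1.12890232e-03, -3.31442990e-04]), 'contact_force': array([ 0.10956715, -0.2712737 ,  0.61322664]), 'wrist_torque': array([ 0.02258222, -0.03614765, -0.02520919]), 'opening': 0.9997218378738818}
scene 360.40161781136345 [[-5.59672380e-01  8.28713632e-01  7.36948225e-04]
 [ 6.04523198e-01  4.08873146e-01 -6.83647901e-01]
 [-5.66849654e-01 -3.82173345e-01 -7.29811622e-01]] [ 0.3191866  -0.3176581   1.23001908]
side 446.82278712240304 [[ 0.94709291 -0.32034705 -0.01981871]
 [-0.21587738 -0.59010499 -0.77792869]
 [ 0.23751204  0.74104916 -0.62803994]] [-0.58976482  0.18033495  0.92290814]
wrist 345.39944149658135 [[ 0.26581883  0.96402219 -0.00124798]
 [ 0.93105907 -0.25639354  0.25959848]
 [ 0.24993872 -0.0701681  -0.96571583]] [-0.67391565 -0.03308373  0.37861665]
scene wagon 0.94 [198.9, 119.4, 40.1, 34.5]
scene wagon 0.8 [274.2, 144.1, 46.4, 38.7]
scene wagon 0.57 [214.5, 176.9, 33.0, 24.2]
scene wagon 0.55 [145.8, 161.0, 28.2, 35.0]
scene ejector 0.61 [233.8, 185.4, 136.7, 88.8]
scene plunger_top 0.53 [240.2, 179.4, 39.2, 16.7]
scene stop_line 0.76 [234.2, 185.9, 133.3, 94.1]
side wagon 0.96 [182.2, 241.6, 41.8, 60.9]
side wagon 0.86 [222.7, 333.4, 72.2, 62.1]
side wagon 0.59 [334.2, 306.4, 44.3, 45.9]
side wagon 0.4 [269.0, 222.6, 16.3, 12.7]
side ejector 0.79 [261.2, 239.5, 103.3, 116.6]
side plunger_top 0.49 [238.1, 217.6, 8.3, 8.2]
side plunger_top 0.17 [264.6, 241.8, 109.6, 117.1]
side stop_line 0.73 [264.4, 240.2, 102.6, 111.1]
```

View pics/scene0.png

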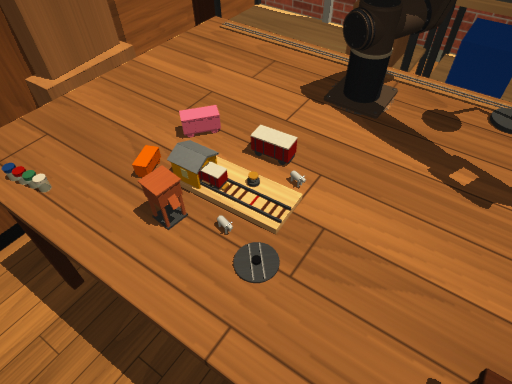

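View pics/side0.png

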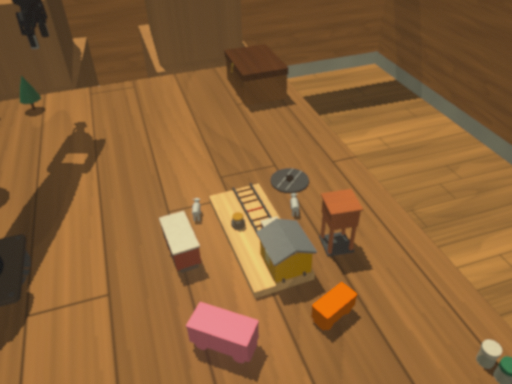

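View pics/wrist0.png

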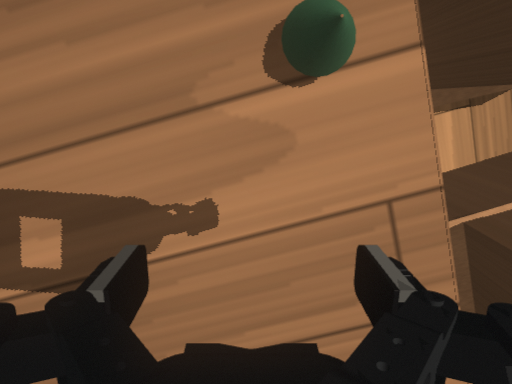

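The scene view shows the shed near (193,160), the small red wagon at (213,177), the plunger at (253,180) and the open track running to (285,210). The larger red coach at (274,144) is a look-alike. Next I'll fit the board pose.

```bash
cat > h.py <<'E'
import numpy as np
def cloud(c):
    z=c["z_map"]; v,u=np.mgrid[:z.shape[0],:z.shape[1]]
    P=np.stack([(u-c["cx"])/c["fx"]*z,(v-c["cy"])/c["fy"]*z,z],-1)
    X=(P-c["t"])@c["R"]; X[z<=0]=np.nan
    return X
def proj(c,X):
    p=np.atleast_2d(X)@c["R"].T+c["t"]
    return np.c_[p[:,0]/p[:,2]*c["fx"]+c["cx"],p[:,1]/p[:,2]*c["fy"]+c["cy"]]
E
python3 - <<'E'
import pickle,cv2,numpy as np
from h import *
d=pickle.load(open("c0.pkl","rb"))
for n,box in [("scene",(165,305,135,230)),("side",(205,320,180,300))]:
    c=d[n];X=cloud(c);f=c["frame"]
    hsv=cv2.cvtColor(f,cv2.COLOR_RGB2HSV)
    m=np.zeros(X.shape[:2],bool);m[box[2]:box[3],box[0]:box[1]]=1
    tab=m&(abs(X[...,2])<.008);print(n,"table z",np.nanmedian(X[...,2][tab]))
    dk=m&(abs(X[...,2]-.02)<.007)
    k=cv2.morphologyEx(dk.astype(np.uint8),cv2.MORPH_OPEN,np.ones((3,3)))
    nn,l,st,ce=cv2.connectedComponentsWithStats(k); i=1+st[1:,4].argmax(); dk=l==i
    P=X[dk]; print(len(P),np.median(P[:,2]))
    r=cv2.minAreaRect((P[:,:2]*1000).astype(np.float32));print(r,cv2.boxPoints(r))
    for nm,uv in {"scene":{"plunger":(253,178),"wagonroof":(214,171),"shed":(195,150),"disc":(257,258),"cowa":(224,223),"cowb":(297,176)},"side":{"plunger":(238,215),"shed":(285,233),"line":(254,209),"cowb":(197,207),"cowa":(295,203)}}[n].items():
        print(nm,X[uv[1],uv[0]],f[uv[1],uv[0]])
    s=cv2.resize(f[box[2]-5:box[3]+5,box[0]-5:box[1]+5],None,fx=5,fy=5,interpolation=cv2.INTER_CUBIC)
    cv2.imwrite(f"pics/{n}z.png",s[:600,:800,::-1])
E
```

```text
scene table z -0.0022373638045060573
3366 0.018043045521482677
((591.0488891601562, -66.88255310058594), (132.2938995361328, 287.304443359375), 2.2331156730651855) [[ 519.3547    74.08313]
 [ 530.5496  -213.00311]
 [ 662.7431  -207.84824]
 [ 651.54816   79.23801]]
plunger [ 0.56777452 -0.04247522  0.04602875] [178 115  26]
wagonroof [ 0.6167772  -0.12382501  0.06529906] [233 217 174]
shed [ 0.61040556 -0.18476295  0.09862074] [114 111  99]
disc [0.73183903 0.08402058 0.01060621] [20 18 17]
cowa [nan nan nan] [203 191 164]
cowb [0.48497643 0.03589776 0.02830312] [199 187 162]
side table z 4.421932235061894e-05
3262 0.01985448603338072
((578.6355590820312, -86.23074340820312), (106.47595977783203, 317.6619567871094), 1.9311861991882324) [[ 520.0753    70.71595]
 [ 530.7803  -246.7656 ]
 [ 637.1958  -243.17743]
 [ 626.49084   74.30411]]
plunger [ 0.55952711 -0.0505941   0.0471333 ] [199 145  48]
shed [ 0.61463279 -0.19198142  0.10316156] [127 125 111]
line [ 0.60752255 -0.01613858  0.02204118] [194 117  68]
cowb [0.48220546 0.02533424 0.03157812] [183 176 150]
cowa [ 0.70140704 -0.03767822  0.03026317] [200 195 168]
```

View pics/scenez.png

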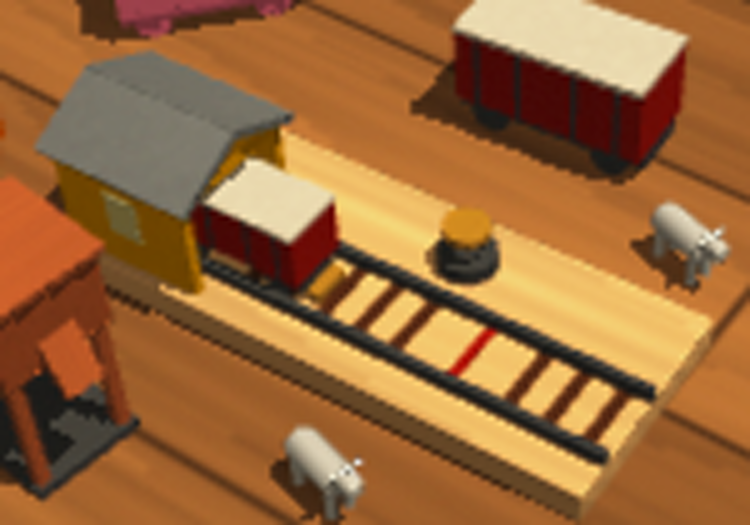

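View pics/sidez.png

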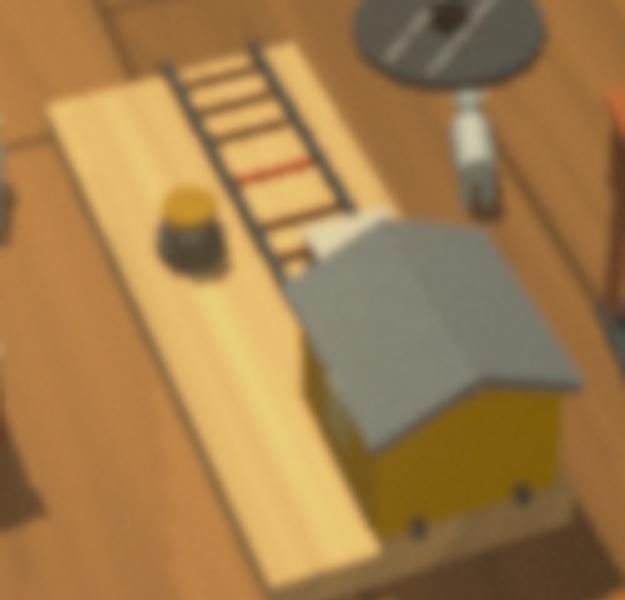

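Run:
```python
import pickle,numpy as np
from h import *
from scipy.optimize import least_squares
d=pickle.load(open("c0.pkl","rb"))
F={"scene":((160,130),[((712,322),(125,85,20)),((580,497),(125,-45,20)),((473.5,352),(35,0,20)),((467,222),(0,52,48)),((268,200-0),(-95,0,68))]),
"side":((200,175),[((47,105),(125,85,20)),((296,42),(125,-45,20)),((270,585),(-190,85,20)),((276,171),(35,0,20)),((190,203),(0,52,48))])}
for use in (["scene"],["side"],["scene","side"]):
  def pred(p,X):
    c,s=np.cos(p[2]),np.sin(p[2]); X=np.array(X)/1000
    return np.array([p[0]+c*X[0]-s*X[1],p[1]+s*X[0]+c*X[1],X[2]])
  def res(p):
    r=[]
    for n in use:
        o,L=F[n]
        for uv,X in L:
            r+=list(proj(d[n],pred(p,X))[0]-((np.array(uv)+.5)/5-.5+o))
    return r
  s=least_squares(res,[.61,-.05,np.pi/2],loss="soft_l1")
  print(use,s.x,np.round(res(s.x),1),pred(s.x,(0,52,48)))
```

```text
['scene'] [ 0.60985676 -0.04654653  1.59885292] [ 1.2 -0.5  0.2  0.4 -0.5  0.6  0.5  0.2 -3.8 -3.2] [ 0.55787722 -0.04800528  0.048     ]
['side'] [ 0.61044729 -0.0497798   1.60559141] [-0.  -0.5  0.1 -0.2  0.1  0.2 -0.3  0.3  0.1 -0.1] [ 0.55847876 -0.05158878  0.048     ]
['scene', 'side'] [ 0.61049179 -0.04807462  1.60632558] [ 0.5 -1.  -0.2  0.  -1.1  0.4 -0.3  0.1 -4.6 -3.1 -0.2 -0.9 -0.1 -0.6
 -0.1 -0.4 -0.5 -0.1 -0.1 -0.6] [ 0.55852461 -0.04992176  0.048     ]
```

Call:
jog_arm(commands="0.404 -0.694 0 0 0 -1.266;0.404 -0.694 0 0 0 -1.266;0.404 -0.694 0 0 0 -1.266;0.404 -0.694 0 0 0 -1.266;0.404 -0.694 0 0 0 -1.266;0.404 -0.694 0 0 0 -1.266;0.404 -0.694 0 0 0 -1.266;0.404 -0.694 0 0 0 -1.266;0.404 -0.694 0 0 0 -1.266;0.404 -0.694 0 0 0 -1.266;0.404 -0.694 0 0 0 -1.266;0.404 -0.694 0 0 0 -1.266;0.404 -0.694 0 0 0 -1.266;0.404 -0.694 0 0 0 -1.266;0.404 -0.694 0 0 0 -1.266;0.404 -0.694 0 0 0 -1.266;0.404 -0.694 0 0 0 -1.266", gripper=45)

```text
time: 2.88
eef_pos: [0.5835, -0.0422, 0.1958]
tcp_rot: [0.694, 0.72, 0.0, 0.0]
contact_force: [-0.4, -0.2, -1.1]
opening: 0.453
```

Run:
```python
from plant import *
from plant import get_state, vision
import cv2,pickle
d={}
for n in ["wrist","side","scene"]:
    d[n]=vision.read_camera(n); cv2.imwrite(f"pics/{n}1.png",d[n]["frame"][:,:,::-1])
pickle.dump(d,open("c1.pkl","wb"))
s=get_state();print(s["time"],s["eef_pos"],s["tcp_rot"],s["opening"],s["contact_force"],s["qpos"])
```

```text
3.025 [ 0.58373197 -0.04269043  0.19582952] [6.94230777e-01 7.19752462e-01 7.62279311e-05 1.21078770e-04] 0.4491757531685313 [-0.15076397 -0.70621071  1.02233477] [-2.46267833e-01  9.01276274e-02  1.80258548e+00  1.23044549e-05
  1.24859364e+00 -2.82366800e-01]
```

View pics/wrist1.png

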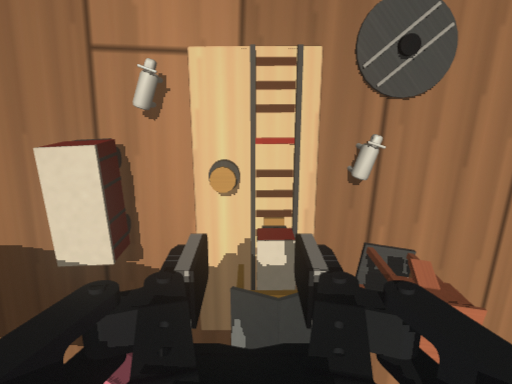

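View pics/side1.png

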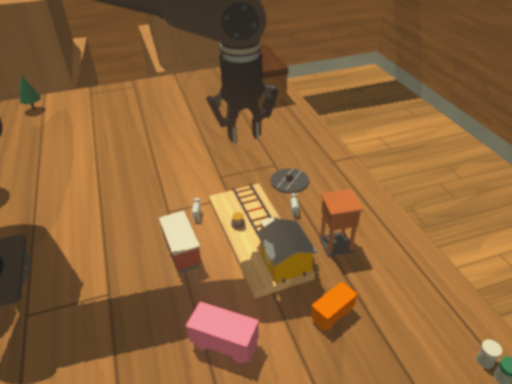

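The wrist view shows the plunger top at (223,180), the stop line at (275,141), the wagon nose at (275,233), and the finger tips near (192,236) and (308,236). I'll refine the pose from this view.

Run:
```python
import pickle,numpy as np,cv2
from h import *
from scipy.optimize import least_squares
d=pickle.load(open("c1.pkl","rb"));c=d["wrist"];X=cloud(c);f=c["frame"]
s=cv2.resize(f[35:245,165:345],None,fx=2.8,fy=2.8,interpolation=cv2.INTER_CUBIC);cv2.imwrite("pics/w1z.png",s[:,:,::-1])
hsv=cv2.cvtColor(f,cv2.COLOR_RGB2HSV)
red=((hsv[...,0]<5)|(hsv[...,0]>175))&(hsv[...,1]>180)&(hsv[...,2]>100);red[:130]=0;red[150:]=0;red[:,:255]=0;red[:,297:]=0
v,u=np.nonzero(red);print("line px",u.mean(),v.mean(),X[red].mean(0),len(u))
br=X[...,2];pl=(br>.042)&(br<.054);pl[:150]=0;pl[205:]=0;pl[:,:200]=0;pl[:,250:]=0
v,u=np.nonzero(pl);pc=(u.mean(),v.mean());print("plunger px",pc,np.nanmean(X[pl],0),len(u), X[pl].min(0),X[pl].max(0))
L=[((189,47),(125,85,20)),((322,46),(125,-45,20)),((275,141),(35,0,20)),(pc,(0,52,48))]
def pred(p,X):
    c_,s=np.cos(p[2]),np.sin(p[2]); X=np.array(X)/1000
    return np.array([p[0]+c_*X[0]-s*X[1],p[1]+s*X[0]+c_*X[1],X[2]])
res=lambda p:np.concatenate([proj(c,pred(p,x))[0]-uv for uv,x in L])
s=least_squares(res,[.61,-.05,1.6],loss="soft_l1");print(s.x,np.round(res(s.x),1),pred(s.x,(0,52,48)))
# fingers
fg=(c["z_map"]>0)&(br>.17)&(br<.26)
from plant import get_state
S=get_state();T=S["eef_pos"];q=S["tcp_rot"]
from scipy.spatial.transform import Rotation as R
Y=(X-T)@R.from_quat(q).as_matrix()
for sgn in (1,-1):
    m=fg&(np.sign(Y[...,1])==sgn)&(abs(Y[...,0])<.03)&(Y[...,2]>-.03)
    P=Y[m];print(sgn,len(P),np.nanmin(P,0),np.nanmax(P,0)); t=P[P[:,2]>P[:,2].max()-.004];print(" tip",t.min(0),t.max(0))
```

```text
line px 287.14285714285717 140.21428571428572 [nan nan nan] 14
plunger px (np.float64(221.85636363636362), np.float64(179.14727272727274)) [ 0.554627   -0.05165887  0.04850165] 550 [ 0.54196631 -0.06470713  0.04360007] [ 0.56731369 -0.03934125  0.05084678]
[ 0.60702818 -0.05099788  1.60929463] [-1.8 -0.8  1.3  0.1 -0.4 -0.2  0.5  1.3] [ 0.55506671 -0.05299929  0.048     ]Traceback (most recent call last):
  File "<stdin>", line 25, in <module>
    res = np.fmin.reduce(a, axis=axis, out=out, **kwargs)
ValueError: zero-size array to reduction operation fmin which has no identity
```

View pics/w1z.png

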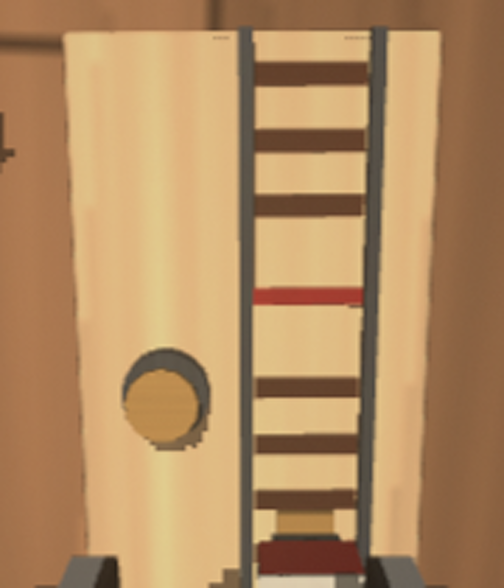

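Call:
jog_arm(commands="-0.001 -0.002 -0.05 0 0 0;-0.001 -0.002 -0.1 0 0 0;-0.001 -0.002 -0.125 0 0 0;-0.001 -0.002 -0.125 0 0 0;-0.001 -0.002 -0.125 0 0 0")

```text
time: 3.65
eef_pos: [0.584, -0.0456, 0.0722]
tcp_rot: [0.695, 0.719, 0.001, 0.001]
contact_force: [0.3, -0.0, 0.2]
opening: 0.447
```

Run:
```python
from plant import get_state, vision
import cv2,pickle
d={}
for n in ["wrist","side","scene"]:
    d[n]=vision.read_camera(n); cv2.imwrite(f"pics/{n}2.png",d[n]["frame"][:,:,::-1])
f=d["side"]["frame"][130:290,180:340];cv2.imwrite("pics/side2z.png",cv2.resize(f,(600,600),interpolation=cv2.INTER_CUBIC)[:,:,::-1])
f=d["scene"]["frame"][110:230,160:320];cv2.imwrite("pics/scene2z.png",cv2.resize(f,(800,600),interpolation=cv2.INTER_CUBIC)[:,:,::-1])
pickle.dump(d,open("c2.pkl","wb"))
s=get_state();print(s["time"],s["eef_pos"],s["opening"],s["contact_force"])
```

```text
3.8 [ 0.58433084 -0.04571606  0.07278353] 0.4457849883586613 [-0.61676948 -0.69092844  0.57181929]
```

View pics/wrist2.png

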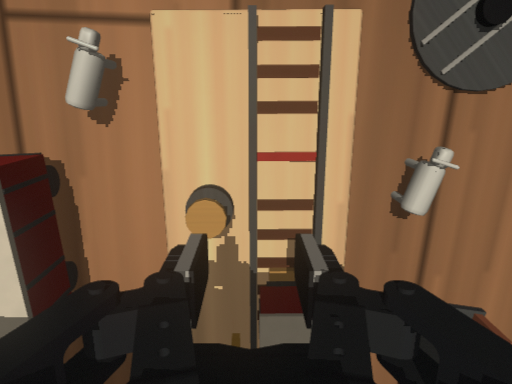

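View pics/side2z.png

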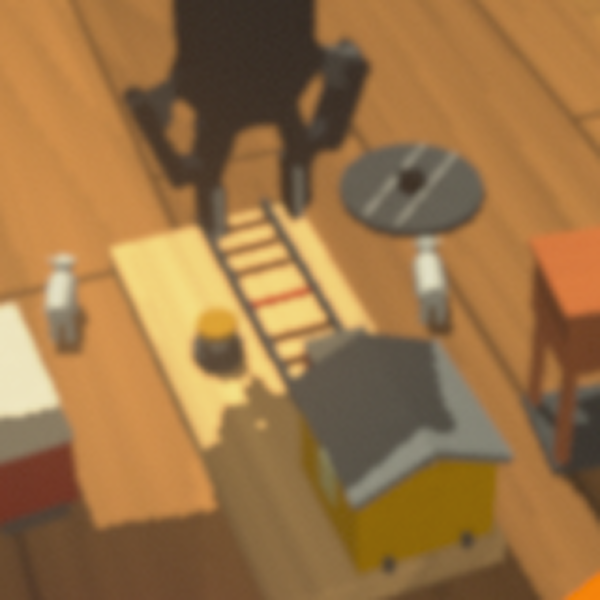

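View pics/scene2z.png

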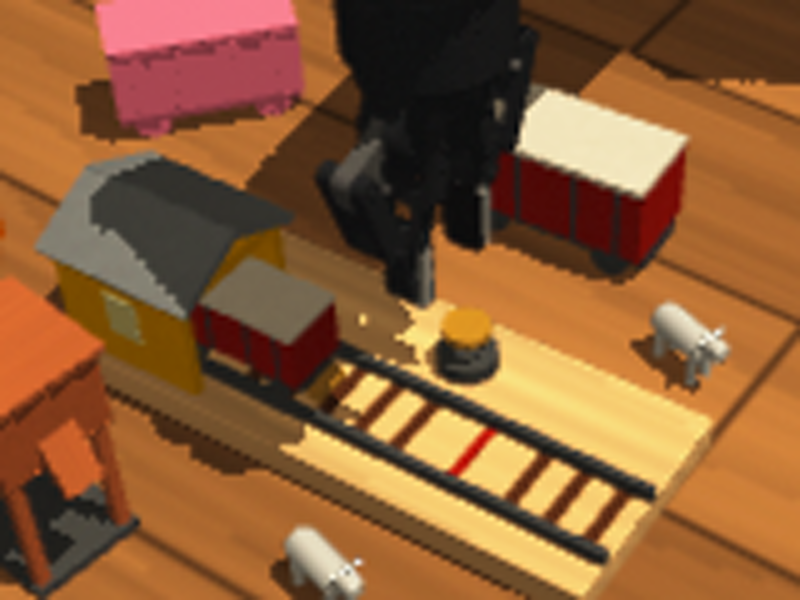

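Run:
```python
import pickle,numpy as np,cv2
from h import *
from scipy.spatial.transform import Rotation as R
d=pickle.load(open("c2.pkl","rb"))
T=np.array([.58433,-.04572,.07278]);M=R.from_quat([.694,.72,0,0]).as_matrix()
print(M)
for n,(o,k) in {"scene":((160,110),5),"side":((180,130),3.75),"wrist":((0,0),1)}.items():
    for nm,P in {"tcp":T,"f+":T+M@[0,.026,-.007],"f-":T+M@[0,-.026,-.007],"plunger":np.array([.557,-.051,.048])}.items():
        print(n,nm,((proj(d[n],P)[0]+.5-o)*k).round(0))
    X=cloud(d[n])
    for uv in {"scene":[(425,290),(412,270),(483,220)],"side":[(216,215),(298,195)],"wrist":[(190,250),(310,250),(200,250)]}[n]:
        p=np.array(uv)/k+o; p=p.astype(int); print(n,uv,X[p[1],p[0]])
```

```text
[[-0.03676268  0.99932402  0.        ]
 [ 0.99932402  0.03676268  0.        ]
 [ 0.          0.         -1.        ]]
scene tcp [440. 321.]
scene f+ [409. 343.]
scene f- [470. 279.]
scene plunger [466. 320.]
scene (425, 290) [ 0.61103597 -0.03114579  0.12065078]
scene (412, 270) [ 0.61442256 -0.03624751  0.13285992]
scene (483, 220) [ 0.56567384 -0.03278908  0.12825826]
side tcp [255. 273.]
side f+ [297. 253.]
side f- [213. 275.]
side plunger [215. 321.]
side (216, 215) [ 0.56068779 -0.05290797  0.12758698]
side (298, 195) [ 0.60871895 -0.05505569  0.12958769]
wrist tcp [254. 225.]
wrist f+ [303. 229.]
wrist f- [205. 229.]
wrist plunger [209. 217.]
wrist (190, 250) [ 0.5595366  -0.03525837  0.1311451 ]
wrist (310, 250) [ 0.60480356 -0.03385127  0.13075167]
wrist (200, 250) [ 0.563018   -0.03604492  0.12915312]
```

Run:
```python
import pickle,numpy as np
from h import *
for f,T in (("c1.pkl",[.5837,-.0427,.1958]),("c2.pkl",[.58433,-.04572,.07278])):
  d=pickle.load(open(f,"rb"))
  for n in d:
    X=cloud(d[n]);D=X-T
    for s in (1,-1):
        m=(abs(D[...,0]-s*.026)<.014)&(abs(D[...,1])<.03)&(D[...,2]>-.015)&(D[...,2]<.06)&(X[...,2]>.055)
        P=D[m]
        if len(P)<3: print(f,n,s,len(P));continue
        print(f,n,s,len(P),"zpcts",np.percentile(P[:,2],[0,2,5,25,50,100]).round(4), "low xy",P[P[:,2]<np.percentile(P[:,2],10)].min(0).round(3),P[P[:,2]<np.percentile(P[:,2],10)].max(0).round(3))
```

```text
c1.pkl wrist 1 893 zpcts [0.0368 0.0396 0.041  0.0466 0.0516 0.06  ] low xy [ 0.017 -0.01   0.037] [0.024 0.013 0.043]
c1.pkl wrist -1 901 zpcts [0.0377 0.0396 0.041  0.0467 0.0515 0.06  ] low xy [-0.028 -0.011  0.038] [-0.02   0.011  0.043]
c1.pkl side 1 82 zpcts [0.0374 0.0384 0.0396 0.0445 0.0497 0.0597] low xy [ 0.02  -0.01   0.037] [0.026 0.006 0.041]
c1.pkl side -1 71 zpcts [0.0359 0.039  0.0406 0.0465 0.0501 0.0599] low xy [-0.024 -0.012  0.036] [-0.018 -0.002  0.043]
c1.pkl scene 1 94 zpcts [0.0356 0.0356 0.0366 0.0448 0.0497 0.0599] low xy [ 0.025 -0.002  0.036] [0.028 0.013 0.04 ]
c1.pkl scene -1 101 zpcts [0.0349 0.0359 0.0378 0.0429 0.0488 0.06  ] low xy [-0.023 -0.008  0.035] [-0.016  0.012  0.039]
c2.pkl wrist 1 933 zpcts [0.0357 0.0389 0.0404 0.0462 0.0513 0.06  ] low xy [ 0.017 -0.01   0.036] [0.024 0.012 0.042]
c2.pkl wrist -1 938 zpcts [0.0361 0.039  0.0404 0.0461 0.0514 0.06  ] low xy [-0.032 -0.011  0.036] [-0.02   0.011  0.042]
c2.pkl side 1 63 zpcts [0.038  0.0381 0.0393 0.0458 0.0506 0.06  ] low xy [ 0.021 -0.01   0.038] [0.026 0.01  0.042]
c2.pkl side -1 56 zpcts [0.0371 0.0386 0.0415 0.0479 0.0517 0.0599] low xy [-0.024 -0.013  0.037] [-0.018 -0.004  0.043]
c2.pkl scene 1 62 zpcts [0.0356 0.0362 0.0411 0.0467 0.0504 0.0598] low xy [0.02  0.008 0.036] [0.027 0.014 0.042]
c2.pkl scene -1 78 zpcts [0.0349 0.0354 0.0368 0.0423 0.0482 0.0597] low xy [-0.019 -0.007  0.035] [-0.017  0.01   0.038]
```

Run:
```python
from plant import get_state, vision
import cv2,pickle,numpy as np
from h import *
c=vision.read_camera("side");X=cloud(c);s=get_state()
print(s["time"],s["eef_pos"],s["qpos"])
f=c["frame"][120:230,180:320];cv2.imwrite("pics/side3z.png",cv2.resize(f,None,fx=5,fy=5,interpolation=cv2.INTER_CUBIC)[:,:,::-1])
for col in (237,259):
  for r in range(165,215,3): print(col,r,X[r,col].round(3),c["frame"][r,col])
```

```text
3.85 [ 0.58409397 -0.04566915  0.07250108] [-2.51101578e-01  2.22233021e-01  1.89459954e+00 -2.64905082e-05
  1.02150371e+00 -2.86200975e-01]
237 165 [ 0.561 -0.062  0.19 ] [69 54 41]
237 168 [ 0.56  -0.063  0.184] [69 53 41]
237 171 [ 0.56  -0.063  0.176] [70 54 41]
237 174 [ 0.561 -0.057  0.165] [72 55 40]
237 177 [ 0.561 -0.058  0.158] [78 59 44]
237 180 [ 0.561 -0.057  0.149] [90 76 61]
237 183 [ 0.561 -0.055  0.14 ] [103  90  75]
237 186 [ 0.56  -0.057  0.133] [101  88  72]
237 189 [ 0.56  -0.056  0.125] [100  86  71]
237 192 [ 0.561 -0.05   0.112] [110  96  78]
237 195 [0.584 0.042 0.026] [136 112  83]
237 198 [0.581 0.035 0.023] [165 131  85]
237 201 [0.579 0.028 0.019] [230 187 112]
237 204 [0.576 0.018 0.019] [241 211 124]
237 207 [0.573 0.009 0.018] [242 213 125]
237 210 [ 0.57  -0.003  0.019] [242 211 121]
237 213 [ 0.559 -0.045  0.049] [224 169  66]
259 165 [ 0.607 -0.062  0.179] [64 51 40]
259 168 [ 0.609 -0.057  0.168] [65 51 40]
259 171 [ 0.609 -0.056  0.159] [66 52 39]
259 174 [ 0.609 -0.056  0.151] [82 71 59]
259 177 [ 0.608 -0.057  0.144] [101  92  78]
259 180 [ 0.608 -0.056  0.136] [102  93  78]
259 183 [ 0.609 -0.055  0.127] [103  93  78]
259 186 [ 0.608 -0.057  0.12 ] [118 101  79]
259 189 [0.643 0.053 0.02 ] [228 186 113]
259 192 [0.64  0.045 0.017] [239 205 122]
259 195 [0.636 0.033 0.018] [217 173 108]
259 198 [0.63  0.012 0.027] [140 116  84]
259 201 [0.628 0.009 0.02 ] [165 131  86]
259 204 [ 0.625 -0.002  0.021] [236 198 117]
259 207 [ 0.622 -0.01   0.019] [222 137  79]
259 210 [ 0.618 -0.021  0.02 ] [239 201 117]
259 213 [ 0.614 -0.032  0.021] [243 216 127]
```

View pics/side3z.png

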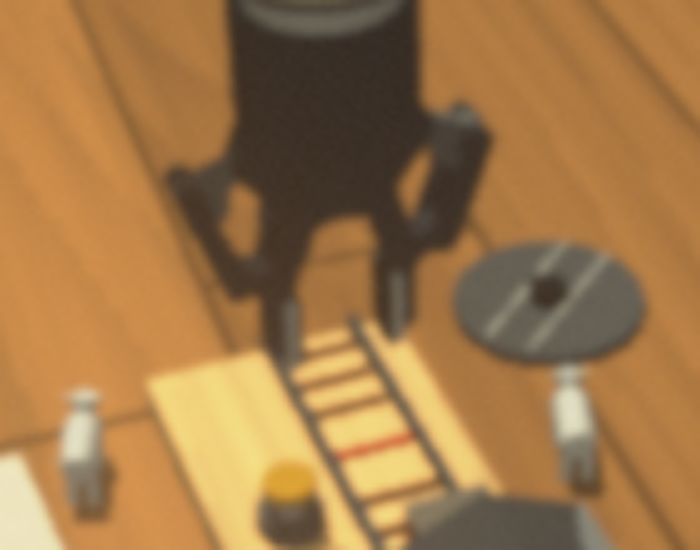

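All three cameras put the real finger tips about 36 mm above the reported TCP: tip z is about 0.109 with TCP z at 0.0725. Table and plunger heights agree with the given sizes. I'll descend carefully and check force at each step.

Call:
jog_arm(commands="0 0 -0.01 0 0 0;0 0 -0.02 0 0 0;0 0 -0.02 0 0 0")

```text
time: 4.22
eef_pos: [0.5815, -0.0451, 0.0488]
tcp_rot: [0.695, 0.719, -0.001, -0.001]
contact_force: [0.3, 1.2, -0.6]
opening: 0.451
```

Call:
jog_arm(commands="0 0 -0.003 0 0 0;0 0 -0.006 0 0 0;0 0 -0.006 0 0 0")

```text
time: 4.6
eef_pos: [0.5828, -0.0454, 0.0444]
tcp_rot: [0.695, 0.719, -0.0, -0.0]
contact_force: [0.5, 0.2, -0.8]
opening: 0.451
```

```bash
cat > look.py <<'E'
import sys,cv2,pickle,numpy as np
from plant import get_state, vision
from h import *
k=sys.argv[1];d={}
for n in ["side","scene"]: d[n]=vision.read_camera(n)
s=get_state();T=s["eef_pos"];print(s["time"],T.round(4),s["opening"],s["contact_force"].round(2))
a=cv2.resize(d["side"]["frame"][150:270,190:320],(433,400),interpolation=cv2.INTER_CUBIC)
b=cv2.resize(d["scene"]["frame"][115:235,200:310],(367,400),interpolation=cv2.INTER_CUBIC)
cv2.imwrite(f"pics/l{k}.png",np.hstack([a,b])[:,:,::-1])
for n in d:
    D=cloud(d[n])-T
    for q in (1,-1):
        m=(abs(D[...,0]-q*.026)<.014)&(abs(D[...,1])<.03)&(D[...,2]>.028)&(D[...,2]<.06)
        P=D[m]
        if len(P)>3: print(n,q,len(P),"tip z",np.percentile(P[:,2]+T[2],[2,5]).round(4))
E
python3 look.py a
```

```text
4.7 [ 0.583  -0.0455  0.0447] 0.4575491955012709 [-0.45  0.39  0.75]
side 1 63 tip z [0.0837 0.0841]
side -1 55 tip z [0.0824 0.084 ]
scene 1 58 tip z [0.0827 0.0851]
scene -1 70 tip z [0.0789 0.0807]
```

View pics/la.png

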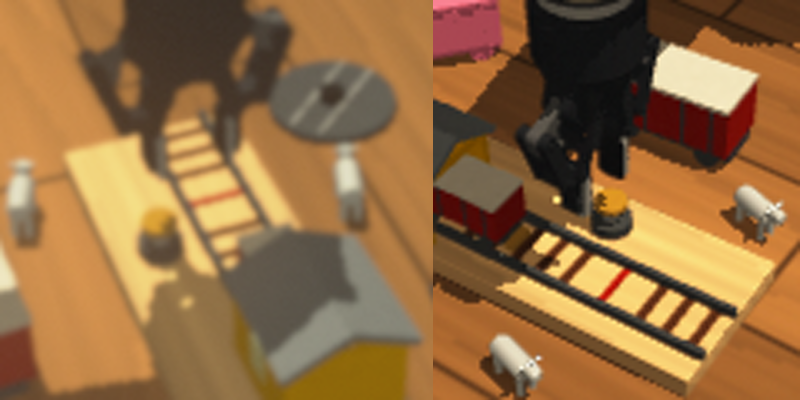

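Run:
```python
import pickle,numpy as np
from h import *
d=pickle.load(open("c2.pkl","rb"));T=np.array([.58433,-.04572,.07278])
for n in ("side","scene"):
  D=cloud(d[n])-T
  m=(abs(D[...,0])<.075)&(abs(D[...,1])<.07)&(D[...,2]>.034)&(D[...,2]<.2)
  P=D[m]
  for x0 in np.arange(-.07,.07,.014):
    q=P[(P[:,0]>=x0)&(P[:,0]<x0+.014)]
    out=[]
    for y0 in (-.06,-.045,-.03,-.015,0,.015):
        r=q[(q[:,1]>=y0)&(q[:,1]<y0+.015)]
        out.append("%.3f"%np.percentile(r[:,2],2) if len(r)>4 else "  -  ")
    print(n,"%.3f"%x0,out)
```

```text
side -0.070 ['  -  ', '  -  ', '0.116', '0.116', '0.133', '  -  ']
side -0.056 ['  -  ', '  -  ', '0.089', '0.086', '0.135', '  -  ']
side -0.042 ['  -  ', '  -  ', '0.165', '0.051', '0.051', '  -  ']
side -0.028 ['  -  ', '0.167', '0.094', '0.043', '0.088', '  -  ']
side -0.014 ['  -  ', '0.166', '0.106', '0.110', '  -  ', '  -  ']
side -0.000 ['  -  ', '0.165', '0.125', '0.110', '  -  ', '  -  ']
side 0.014 ['  -  ', '0.167', '0.103', '0.040', '0.038', '  -  ']
side 0.028 ['  -  ', '  -  ', '0.141', '0.048', '0.091', '  -  ']
side 0.042 ['  -  ', '  -  ', '  -  ', '0.084', '0.092', '  -  ']
side 0.056 ['  -  ', '  -  ', '  -  ', '0.106', '0.136', '  -  ']
scene -0.070 ['  -  ', '  -  ', '  -  ', '  -  ', '0.107', '  -  ']
scene -0.056 ['  -  ', '  -  ', '  -  ', '  -  ', '0.086', '  -  ']
scene -0.042 ['  -  ', '  -  ', '  -  ', '  -  ', '0.076', '  -  ']
scene -0.028 ['  -  ', '  -  ', '  -  ', '0.036', '0.037', '0.099']
scene -0.014 ['  -  ', '  -  ', '  -  ', '  -  ', '0.102', '0.107']
scene -0.000 ['  -  ', '  -  ', '  -  ', '  -  ', '0.115', '0.120']
scene 0.014 ['  -  ', '  -  ', '  -  ', '0.083', '0.038', '0.086']
scene 0.028 ['  -  ', '  -  ', '0.167', '0.051', '0.047', '0.079']
scene 0.042 ['  -  ', '  -  ', '  -  ', '0.086', '0.084', '0.085']
scene 0.056 ['  -  ', '  -  ', '  -  ', '0.098', '0.103', '0.097']
```

Call:
jog_arm(commands="0 0 -0.008 0 0 0;0 0 -0.016 0 0 0;0 0 -0.024 0 0 0;0 0 -0.024 0 0 0")

```text
time: 5.2
eef_pos: [0.5819, -0.0452, 0.0193]
tcp_rot: [0.695, 0.719, -0.001, -0.001]
contact_force: [-1.2, -0.3, 0.4]
opening: 0.449
```

```bash
sed -i 's/\["side","scene"\]:/["side","scene","wrist"]:/; s/^a=/cv2.imwrite(f"pics\/w{k}.png",d["wrist"]["frame"][:,:,::-1])\na=/' look.py; python3 look.py b
```

```text
5.35 [ 0.5831 -0.0455  0.0207] 0.44805028539063246 [ 0.63  0.63 -0.13]
side 1 65 tip z [0.0579 0.0585]
side -1 73 tip z [0.0489 0.049 ]
scene 1 51 tip z [0.0576 0.0595]
scene -1 63 tip z [0.0556 0.0566]
wrist 1 922 tip z [0.06   0.0614]
wrist -1 1123 tip z [0.0488 0.0489]
```

View pics/lb.png

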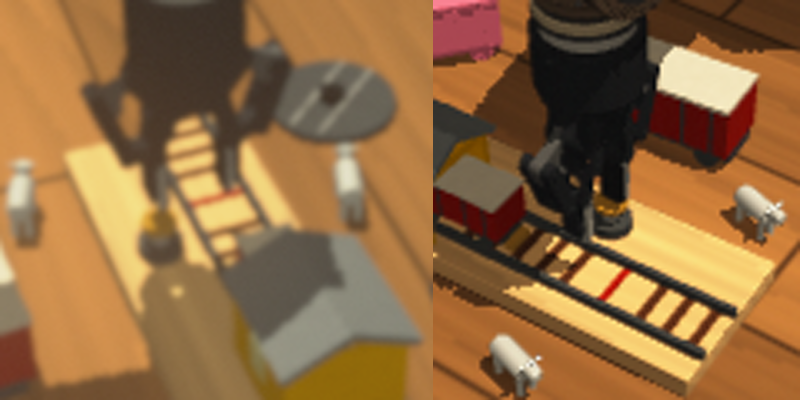

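View pics/wb.png

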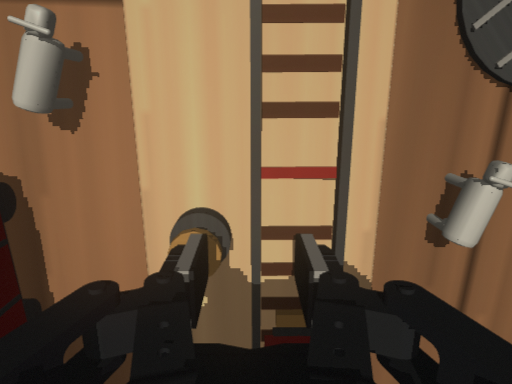

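```bash
cat > m.py <<'E'
from plant import vision,get_state
import numpy as np,cv2
from h import *
from scipy.optimize import least_squares
c=vision.read_camera("wrist");X=cloud(c);f=c["frame"];T=get_state()["eef_pos"]
print(T)
h=cv2.cvtColor(f,cv2.COLOR_RGB2HSV)
Z=X[...,2]
m=(Z>.044)&(Z<.052)&(X[...,0]<.58)&(X[...,0]>.535)&(X[...,1]<-.02)&(X[...,1]>-.08)&(h[...,1]>120)
P=X[m];print(len(P),P.min(0),P.max(0),np.median(P[:,2]))
hull=cv2.convexHull((P[:,:2]*1000).astype(np.float32))[:,0]/1000
print(hull.round(4).tolist())
r=cv2.minEnclosingCircle((P[:,:2]*1000).astype(np.float32));print(r)
D=X-T
for q in (1,-1):
    k=(abs(D[...,0]-q*.026)<.016)&(abs(D[...,1])<.03)&(D[...,2]>.030)&(D[...,2]<.05)&(h[...,1]<110)
    Q=X[k];L=Q[Q[:,2]<np.percentile(Q[:,2],15)];print(q,len(Q),L.min(0).round(4),L.max(0).round(4),Q.min(0).round(4),Q.max(0).round(4))
E
python3 m.py
```

```text
[ 0.58317563 -0.04549758  0.02090956]
731 [ 0.54218223 -0.06236141  0.04403998] [ 0.5675238  -0.0395514   0.05074458] 0.04841130361869766
[[0.5674999952316284, -0.050999999046325684], [0.5673999786376953, -0.04989999905228615], [0.5673999786376953, -0.04960000142455101], [0.567300021648407, -0.049300000071525574], [0.566100001335144, -0.04610000178217888], [0.565500020980835, -0.04479999840259552], [0.5651000142097473, -0.04439999908208847], [0.5625, -0.0421999990940094], [0.5602999925613403, -0.040699999779462814], [0.5583999752998352, -0.04010000079870224], [0.555899977684021, -0.03959999978542328], [0.5555999875068665, -0.03959999978542328], [0.5541999936103821, -0.03959999978542328], [0.5529999732971191, -0.03959999978542328], [0.551800012588501, -0.039900001138448715], [0.5486000180244446, -0.040800001472234726], [0.5473999977111816, -0.04190000146627426], [0.5454999804496765, -0.04390000179409981], [0.5443999767303467, -0.04529999941587448], [0.5432000160217285, -0.04769999906420708], [0.5422000288963318, -0.051100000739097595], [0.5422000288963318, -0.05220000073313713], [0.5618000030517578, -0.06239999830722809], [0.5633000135421753, -0.061900001019239426], [0.5655999779701233, -0.05900000035762787], [0.5669999718666077, -0.056699998676776886], [0.5672000050544739, -0.05590000003576279], [0.567300021648407, -0.0544000007212162], [0.5673999786376953, -0.053300000727176666]]
((555.0836791992188, -51.92983627319336), 12.905158996582031)
1 263 [ 0.6009 -0.0532  0.0613] [ 0.6069 -0.0333  0.0642] [ 0.6006 -0.0541  0.0613] [ 0.6144 -0.033   0.0709]
-1 222 [ 0.556  -0.0561  0.0591] [ 0.5631 -0.0349  0.0642] [ 0.5494 -0.0573  0.0591] [ 0.5631 -0.0346  0.0709]
```

Call:
jog_arm(commands="0 0 -0.006 0 0 0;0 0 -0.01 0 0 0;0 0 -0.013 0 0 0;0 0 -0.016 0 0 0;0 0 -0.018 0 0 0;0 0 -0.019 0 0 0;0 0 -0.019 0 0 0;0 0 -0.019 0 0 0")

```text
time: 6.4
eef_pos: [0.5829, -0.0454, 0.0017]
tcp_rot: [0.695, 0.719, -0.0, -0.0]
contact_force: [-2.1, 0.9, 5.2]
opening: 0.447
```

```bash
python3 look.py c
```

```text
6.55 [ 0.5828 -0.0454  0.0017] 0.4495005964718862 [-1.79  0.43  4.47]
side 1 40 tip z [0.0424 0.0432]
side -1 136 tip z [0.0303 0.0305]
scene 1 91 tip z [0.0309 0.0324]
scene -1 83 tip z [0.0325 0.0338]
wrist 1 1798 tip z [0.0315 0.034 ]
wrist -1 2205 tip z [0.0299 0.0301]
```

View pics/lc.png

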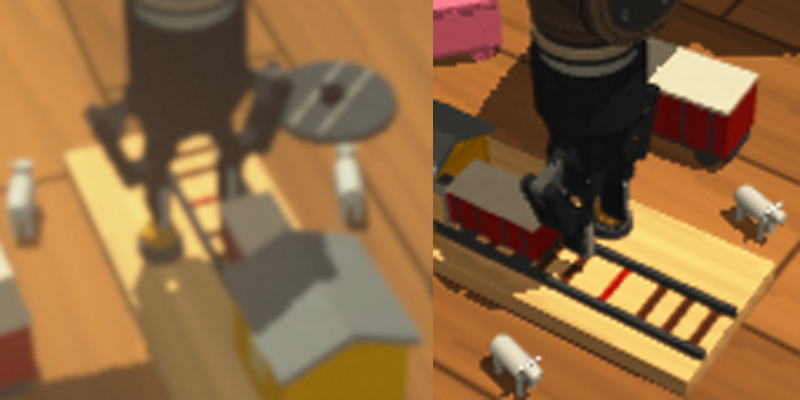

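View pics/wc.png

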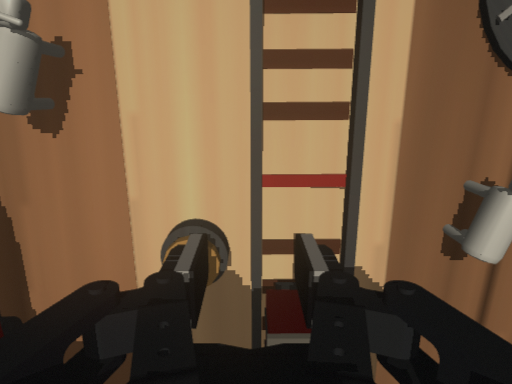

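The wagon has come out of the shed and sits behind the track finger. The plunger force is about 5 N. I'll press slightly more and check that the wagon stands still.

Call:
jog_arm(commands="0 0 -0.001 0 0 0;0 0 -0.002 0 0 0;0 0 -0.002 0 0 0;0 0 -0.002 0 0 0;0 0 -0.002 0 0 0")

```text
time: 7.18
eef_pos: [0.5829, -0.0454, -0.0003]
tcp_rot: [0.694, 0.72, -0.0, -0.0]
contact_force: [-1.8, 1.3, 4.8]
opening: 0.447
```

```bash
python3 look.py d
cat > wag.py <<'E'
from plant import vision,get_state
import numpy as np,cv2
from h import *
for i in range(2):
  for n in ("scene","side","wrist"):
    c=vision.read_camera(n);X=cloud(c);f=c["frame"];h=cv2.cvtColor(f,cv2.COLOR_RGB2HSV)
    E=X[...,:2]-[.609,-.0495];a=1.607;ex=E@[np.cos(a),np.sin(a)];ey=E@[-np.sin(a),np.cos(a)]
    roof=(abs(X[...,2]-.068)<.006)&(abs(ey)<.024)&(ex>-.098)&(ex<.04)&(h[...,2]>60)&(h[...,1]<130)
    red=((h[...,0]<6)|(h[...,0]>174))&(h[...,1]>150)&(X[...,2]>.03)&(X[...,2]<.064)&(abs(ey)<.024)&(ex<.04)&(ex>-.1)
    pl=(h[...,0]>12)&(h[...,0]<25)&(h[...,1]>150)&(X[...,2]>.03)&(np.hypot(ex,ey-.052)<.016)
    o=[n]
    for m in (roof,red): o.append((int(m.sum()),np.percentile(ex[m],[2,50,98]).round(4)) if m.sum()>5 else 0)
    o.append(np.median(X[...,2][roof]).round(4) if roof.sum() else None)
    o.append(("plz",int(pl.sum()),np.median(X[...,2][pl]).round(4)) if pl.sum() else None)
    print(*o)
s=get_state();print(s["time"],s["eef_pos"].round(4),s["contact_force"].round(2),s["wrist_torque"].round(2))
E
python3 wag.py
```

```text
7.325 [ 5.829e-01 -4.540e-02 -3.000e-04] 0.45208167698404084 [-2.53  1.1   5.53]
side 1 5 tip z [0.0517 0.0522]
side -1 147 tip z [0.0286 0.0288]
scene 1 76 tip z [0.0287 0.0309]
scene -1 90 tip z [0.0281 0.0285]
wrist 1 1487 tip z [0.0297 0.0326]
wrist -1 2258 tip z [0.0287 0.0296]
scene (259, array([-0.0815, -0.0557, -0.0043])) (225, array([-0.0805, -0.0367, -0.003 ])) 0.0657 ('plz', 28, np.float64(0.034))
side (371, array([-0.07  , -0.0368, -0.0012])) 0 0.0679 ('plz', 46, np.float64(0.0361))
wrist (1441, array([-0.0169, -0.0096,  0.0165])) (1128, array([-0.0066, -0.0058, -0.0051])) 0.0685 ('plz', 138, np.float64(0.0371))
scene (259, array([-0.0824, -0.0554, -0.0036])) (229, array([-0.0811, -0.0347, -0.0033])) 0.0657 ('plz', 30, np.float64(0.0344))
side (376, array([-0.0704, -0.0366, -0.    ])) 0 0.068 ('plz', 48, np.float64(0.0365))
wrist (1440, array([-0.017 , -0.0097,  0.0165])) (1136, array([-0.0066, -0.0058, -0.0051])) 0.0685 ('plz', 133, np.float64(0.0372))
7.625 [ 5.828e-01 -4.540e-02 -3.000e-04] [-3.02  0.37  5.25] [0.02 0.46 0.08]
```

View pics/ld.png

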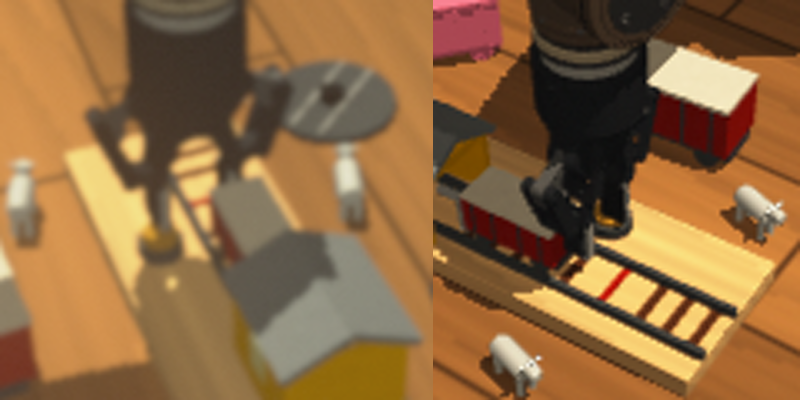

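Call:
jog_arm(commands="0 0 -0.0005 0 0 0;0 0 -0.0005 0 0 0;0 0 -0.0005 0 0 0;0 0 -0.0005 0 0 0;0 0 -0.0005 0 0 0;0 0 -0.0005 0 0 0;0 0 -0.0005 0 0 0;0 0 -0.0005 0 0 0")

```text
time: 8.62
eef_pos: [0.5829, -0.0454, -0.0007]
tcp_rot: [0.694, 0.72, -0.0, -0.0]
contact_force: [-2.4, 0.9, 6.2]
opening: 0.451
```

```bash
python3 wag.py
python3 - <<'E'
from plant import vision,get_state
import numpy as np
F=[]
for i in range(8):
    vision.read_camera("scene");F.append(get_state()["contact_force"])
print(np.mean(F,0),np.std(F,0))
E
python3 look.py e
```

```text
scene (255, array([-0.0816, -0.0548,  0.016 ])) (228, array([-0.0807, -0.0367, -0.0031])) 0.0655 ('plz', 26, np.float64(0.0344))
side (379, array([-0.0698, -0.0371, -0.0012])) 0 0.0679 ('plz', 47, np.float64(0.0363))
wrist (1438, array([-0.0166, -0.0094,  0.0165])) (1138, array([-0.0066, -0.0058, -0.0051])) 0.0685 ('plz', 136, np.float64(0.0369))
scene (255, array([-0.0816, -0.0556, -0.0028])) (230, array([-0.0807, -0.0362, -0.003 ])) 0.0656 ('plz', 29, np.float64(0.0333))
side (377, array([-0.0703, -0.0367,  0.0024])) 0 0.0679 ('plz', 47, np.float64(0.0363))
wrist (1456, array([-0.0166, -0.0094,  0.0165])) (1156, array([-0.0066, -0.0058, -0.005 ])) 0.0685 ('plz', 128, np.float64(0.0368))
8.925 [ 0.5829 -0.0454 -0.0006] [-3.63  0.63  7.61] [0.07 0.55 0.11]
[-2.94485582  0.67389909  6.17522252] [0.38384012 0.49459526 0.63288046]
9.475 [ 0.5829 -0.0454 -0.0006] 0.4474233919862823 [-2.63  0.63  5.65]
side 1 4 tip z [0.0524 0.0528]
side -1 153 tip z [0.0287 0.0291]
scene 1 78 tip z [0.0291 0.0313]
scene -1 94 tip z [0.0278 0.0281]
wrist 1 1493 tip z [0.0291 0.032 ]
wrist -1 2281 tip z [0.0284 0.0294]
```

View pics/we.png

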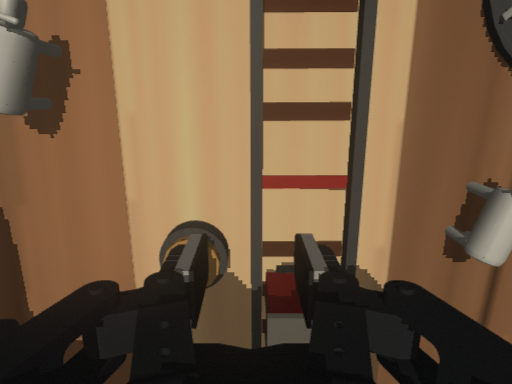

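View pics/le.png

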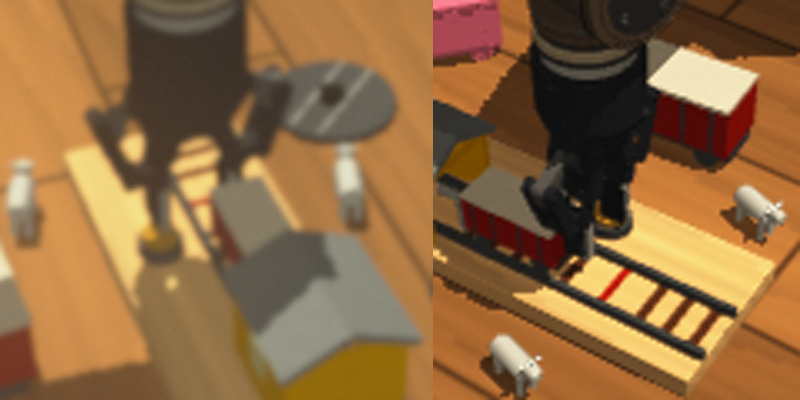

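The nose is at about x = -6 mm and steady, but fy is only about 0.7 N. To confirm contact, I'll ease the finger 2 mm outward. The wagon should follow if the spring is holding it against the finger.

Call:
jog_arm(commands="0 0.001 0 0 0 0;0 0.002 0 0 0 0;0 0.002 0 0 0 0;0 0.002 0 0 0 0;0 0.002 0 0 0 0;0 0.002 0 0 0 0;0 0.002 0 0 0 0;0 0.002 0 0 0 0")

```text
time: 10.48
eef_pos: [0.5833, -0.0436, -0.0006]
tcp_rot: [0.695, 0.719, 0.0, 0.001]
contact_force: [-0.8, -1.6, 4.8]
opening: 0.448
```

```bash
python3 wag.py
python3 - <<'E'
from plant import vision,get_state
import numpy as np
F=[]
for i in range(8):
    vision.read_camera("scene");F.append(get_state()["contact_force"])
print(np.mean(F,0),np.std(F,0))
E
python3 look.py f
```

```text
scene (264, array([-0.0806, -0.0534,  0.0189])) (227, array([-0.0797, -0.0346, -0.0014])) 0.0656 ('plz', 24, np.float64(0.0343))
side (389, array([-0.0704, -0.0348,  0.004 ])) 0 0.068 ('plz', 50, np.float64(0.0358))
wrist (1444, array([-0.0147, -0.0076,  0.0183])) (1122, array([-0.0048, -0.0041, -0.0034])) 0.0685 ('plz', 82, np.float64(0.0369))
scene (262, array([-0.0805, -0.0537,  0.0194])) (230, array([-0.0799, -0.0351, -0.0013])) 0.0657 ('plz', 20, np.float64(0.0338))
side (389, array([-0.0701, -0.0357,  0.0055])) 0 0.0679 ('plz', 51, np.float64(0.0362))
wrist (1459, array([-0.0149, -0.0075,  0.0182])) (1140, array([-0.0049, -0.0041, -0.0033])) 0.0685 ('plz', 77, np.float64(0.0368))
10.775 [ 0.5833 -0.0436 -0.0007] [-0.63 -1.69  5.22] [-0.34  0.27  0.07]
[-0.81555069 -1.41523984  4.88799083] [0.20024453 0.3943552  0.5664701 ]
11.325 [ 0.5833 -0.0437 -0.0007] 0.45126373946639764 [-0.77 -2.14  4.16]
side 1 4 tip z [0.0514 0.0517]
side -1 152 tip z [0.0279 0.0286]
scene 1 75 tip z [0.0286 0.0307]
scene -1 91 tip z [0.0275 0.0277]
wrist 1 1482 tip z [0.0291 0.0321]
wrist -1 2085 tip z [0.0281 0.0294]
```

View pics/lf.png

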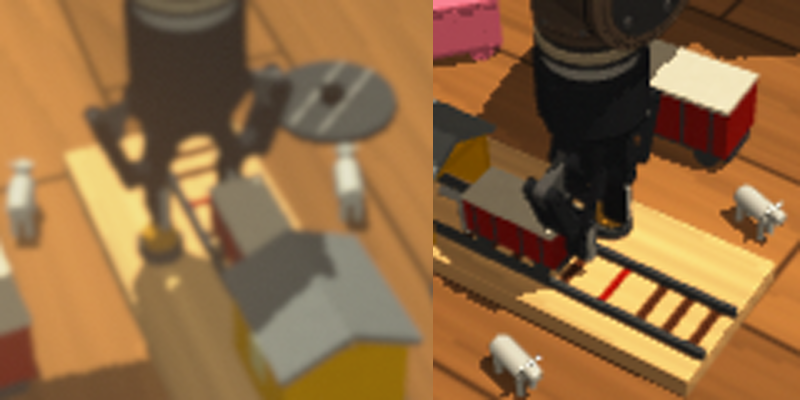

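The wagon followed the finger by about 1.7 mm, so the spring is holding it against the finger. It stands still at x of about -4 mm with the plunger down. I'm handing the job in.

```bash
python3 -c "
from plant import ctrl
print(ctrl.sign_off())"
```

```text
the job is handed in; nothing more can be done
None
```

I pressed the plunger with one finger and caught the wagon on the open track with the other. I then handed the job in at about 11.3 s, still holding both; the sign-off gave no verdict.

**Last checks**
- **Wagon:** its nose is about 4 mm short of abreast of the plunger, roughly 39 mm before the red line, and its tail is clear of the shed. Repeated pictures showed it standing still. The roof is about 68 mm above the table, so it is not lifted or tipped.
- **Contact:** I eased the finger 2 mm outward as a test and the wagon followed by about 1.7 mm, so it is pressed against the finger.
- **Plunger:** its top reads about 36 mm above the table, close to fully down, with about 5 N on the finger.
- **Surroundings:** the cattle and the turntable cover look unmoved in the pictures. The arm stayed well clear of the coaling tower, but my last close-ups did not show it.

**Disagreements**
- **Reported height:** the reported tool height was about 36 mm lower than the real fingertips in all three cameras. I worked from the pictures and the contact force instead.
- **Sideways force:** the sideways force readings did not clearly show the 2 to 4 N push expected from the wagon. They may have been masked by friction on the plunger, so I relied on the follow test above.

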